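Put the washed mixing bowls away under the dust cover

ROBOT

A 7-joint arm with a two-finger parallel gripper is mounted at the origin on the work surface. World frame = base frame: x ahead of the robot, y to its left, z up, the work surface at z = 0. Lengths are in m, angles in rad, forces in N, time in s.
With the tool pointing down it reaches from about 0.4 to 0.9 m from the base axis. Payload 5.5 kg.
Tool frame: the origin (TCP) lies at the very end of the fingers, on their centre line; the grasp point (between the pads) lies 19 mm behind it; z points along the fingers, y is the line along which they close (so a half turn about z gives the same grasp; the last joint's range is limited). The gripper opens to 92 mm and grips with 3 to 60 N. Pads are 19 mm wide; open, the fingers measure 130 mm over their backs; the gripper's body (75 mm by 190 mm) begins 47 mm behind the grasp point.
Start: joints at [-1.031, 0.501, -0.427, 1.55, 0.221, 1.138, -0.21], TCP at [0.178, 0.625, 0.227] pointing down, gripper open.
Joint ranges: [-2.88, 2.88], [-0.31, 2.03], [-1.54, 1.56], [0.2, 2.42], [-1.41, 4.55], [0.19, 2.02], [-2.57, 2.57]. Speed limits (rad/s): [2.57, 2.57, 3.14, 3.14, 3.14, 3.14, 3.14].

INTERFACE

Orientations are given as [roll, pitch, yaw] about the fixed x, y, z axes, in that order (R = Rz(yaw) Ry(pitch) Rx(roll)).
In Python, from plant import arm gives the robot as it stands. The module is installed in compiled form; this text tells all that it offers.
- The arm moves only by the tool play_rows, never from a script. Its argument "targets" is a list of rows, each a list of 7 numbers: the finger opening in mm, from 0 to 91.8, then the shift along the tool's x, y, z in mm, then the turn, a rotation vector about the tool's x, y, z in rad. In form: [[grip, tx, ty, tz, ax, ay, az], ...]. A call has 1 to 12 rows; each row shifts and turns the commanded pose from where the row before left it, along the tool's axes as they then stand; what a row does not reach is not made up. A row lasts 1/8 s, in which the tool goes at most 62.5 mm and 10.7 degrees, less where a joint would pass 70% of its speed; a pose out of reach is approached as far as the arm can. A call is refused whole if a number of a shift passes 62.5 or a number of a turn 0.188, either way. A call with a gripper value outside its range is refused whole. The fingers move at their own pace and stop on an object; "grip_force" is the grip in N (left out, the last holds). Time passes only in rows, so rows that do not move let the fingers close. It gives the time, the measured TCP pose, the force, the opening and the grip force at its end, in the units of the state.
- arm.read_state(): the state, without advancing time (a new reading comes with each control period).
- arm.camera(name): name is "scene" or "top" or "wrist"; returns a dict with "img" (400x640x3 uint8, red, green, blue), "K" (3x3 intrinsics, pixels), "world_from_camera" (4x4, takes a point from camera to world coordinates); the wrist camera has in their place "hand_eye" (4x4, takes a point from camera to tool coordinates, whose origin is the TCP and whose axes are the flange's). Camera axes: x right, y down, z forward; pixel columns grow to the right and rows downward; lengths in m; the calibration is good to about 2 mm. The wrist camera is an equidistant fisheye: a pixel r from the principal point sees the ray r / f radians off the axis. A picture is of the moment at which its call begins: read the wrist's pose just before it. There is no depth.
- arm.finish_job(): hands the job in; it is judged then, once.
The state is a dict: "time_s": time; "qpos": joint angles; "joint_velocities": joint speeds; "joint_torque": joint torques, N m; "tcp_pos": TCP position; "ee_rot": TCP orientation; "ft_force": force on the tool from outside, world axes, zero at the start; "torque": the same for the moment, N m; "grip_width": opening from 0.0 (shut) to 1.0 (fully open); "grasp_force": force on a finger pad.
Only numpy, scipy, OpenCV 4.12 (cv2) and the standard library are available. Lean on these libraries where they do the work, as an engineer would, in place of code of your own. Each camera call takes 0.05 s, during which the arm holds its last target. There are 200 camera calls.

TASK

Put the washed mixing bowls away in the oak box. First clear its dust cover: stand the small bottle that is on the cover, and the tall bottle that blocks its swing beside the box, upright on the lower step of the oak riser; then swing the cover wide open on its pin, nest every bowl from the draining mat mouth down over the one standing in the box, pushed fully home in one straight stack, and swing the cover fully shut again. Leave everything else standing where it is.

Things in the scene. Friction and masses are not known exactly. Their poses are not given: they have to be found in the camera images.
- bottle_small: amber glass screw-cap bottle, 54 mm diameter, 115 mm high, black cap 32 mm diameter and 23 mm high at the top, about 0.17 kg; origin at the centre of its underside, z up. Starts standing on the dust cover
- bottle_tall: large amber glass screw-cap bottle, 74 mm diameter, 185 mm high, black cap 40 mm diameter and 30 mm high at the top, about 0.45 kg; origin at the centre of its underside, z up. Starts on the bench beside the box, in the path of the cover's swing
- riser: fixed oak bottle riser, two steps, 340 mm long (y axis). Origin on the bench under the centre of the lower step; x points from its front (robot side) to its back. Lower step: top 50 mm above the bench, 110 mm deep (x -55 to 55 mm). Upper step behind it (x 55 to 155 mm), top at 110 mm, full of bottles 115 mm high, nearest face at x 73 mm
- riser_step (a point): centre of the top face of the riser's lower step (50 mm above the bench)
- bowlbox: fixed oak box, open on top under its dust cover: outside 135 mm (its x) by 170 mm (its y), 126 mm high, walls and floor 9 mm, so the opening is 117 by 152 mm, with a 16 mm post in the corner at the pin. Origin at the centre of its underside. There is most finger room along its long y axis
- cover (a joint): angle of the box's dust cover, a flat steel plate 139 by 174 by 5 mm (top face 132 mm above the bench) that swings level about an upright pin near the box's +x, -y corner: 0 = shut, grows counter-clockwise seen from above (to the box's -y side) up to a stop at 1.65 rad. Stays where it is left; about 1 N at the knob moves it
- cover_pin (a point): top of the pin about which the cover swings, at box frame x 56, y -74 mm, 132 mm above the bench
- cover_knob (a point): centre of the top of the cover's knob, an upright black cylinder 22 mm diameter, 28 mm high, standing on the plate near its free end (147 mm from the pin); its top is 160 mm above the bench
- bowl0: White plastic stacking bowl, mouth down, 66 mm high: mouth 88 mm across at the bottom, 2 mm wall, tapering to 57 mm at 51 mm height, then a 4 mm shoulder and a solid cylindrical foot 48 mm across, 15 mm high, on top (grip it there). 0.08 kg. Origin: centre of the mouth plane, z up through the foot. Already in the box, loose on its floor (9 mm above the bench)
- bowl1: Washed bowl on the draining mat, same shape, size and origin as bowl0, mouth down, about 0.08 kg. Two or three of bowl1 to bowl4 are present, the rest absent. Put mouth down over another bowl it rests 15 mm higher, self-centring, about 2 mm loose
- bowl2: Washed bowl on the draining mat, same shape, size and origin as bowl0, mouth down, about 0.08 kg. Two or three of bowl1 to bowl4 are present, the rest absent. Put mouth down over another bowl it rests 15 mm higher, self-centring, about 2 mm loose
- bowl3: Washed bowl on the draining mat, same shape, size and origin as bowl0, mouth down, about 0.08 kg. Two or three of bowl1 to bowl4 are present, the rest absent. Put mouth down over another bowl it rests 15 mm higher, self-centring, about 2 mm loose
- bowl4: Washed bowl on the draining mat, same shape, size and origin as bowl0, mouth down, about 0.08 kg. Two or three of bowl1 to bowl4 are present, the rest absent. Put mouth down over another bowl it rests 15 mm higher, self-centring, about 2 mm loose
- mat: fixed grey rubber draining mat, 250 by 250 by 6 mm, on which the washed bowls stand; origin at the centre of its underside
- step_bottle: bystander on the lower step of the riser: amber glass screw-cap bottle, 54 mm diameter, 115 mm high, black cap 32 mm diameter and 23 mm high at the top, about 0.17 kg; origin at the centre of its underside, z up
- top_bottle1: bystander on the upper step: amber glass screw-cap bottle, 54 mm diameter, 115 mm high, black cap 32 mm diameter and 23 mm high at the top, about 0.17 kg; origin at the centre of its underside, z up
- top_bottle2: bystander on the upper step: amber glass screw-cap bottle, 54 mm diameter, 115 mm high, black cap 32 mm diameter and 23 mm high at the top, about 0.17 kg; origin at the centre of its underside, z up
- cylinder: bystander: graduated glass measuring cylinder 240 mm high on a 60 mm foot; origin at the centre of its underside
- side_bottle: bystander on the bench behind the mat: amber glass screw-cap bottle, 54 mm diameter, 115 mm high, black cap 32 mm diameter and 23 mm high at the top, about 0.17 kg; origin at the centre of its underside, z up
- blotter_jar: bystander: glass jar 68 mm diameter, 90 mm high, with paper smelling strips; origin at the centre of its underside
- pencil: bystander: red pencil 183 mm long lying on the bench; origin at its middle, x towards the point
- loose_cap: bystander: black screw cap 36 mm diameter, 18 mm high, on the bench; origin at the centre of its underside
Mind the look-alikes: they are no part of the job. What is shaped like the bowl4 but blue is not meant.

How it is judged:
By the outcome, as a careful person would: the job done as asked, in the order asked, and still so for the second after the job is handed in, with the robot touching nothing.
Of bowl1, bowl2, bowl3, bowl4 only 2 to 3 are there at a start; the rules pass over those that are not, and their reading is None.
At some moment in a run one of bowl1, bowl2, bowl3, bowl4 may be knocked a few centimetres aside while the robot is not near it.
It also fails if it takes over 210 s, if anything falls off the work surface, if the arm or the gripper's body presses on something with over 40 N, if the wrist force passes 120 N, or if a joint passes its speed limit or range.

## Working session

There is one attempt and no reset: what is moved stays moved. The work goes in short steps, Python scripts to look and compute and a tool call to move; the robot and the scene stay as the last step left them, time stands still between calls to the robot, and variables do not carry over. Pictures are saved under pics/ and viewed, at most 14 in all, crops included, and the job is handed in when it is done.

Besides the shell and the picture viewer there is one more tool, called after ">>>" by a JSON object that holds its "method" and its "body", one argument or row to a line. play_rows: Moves the arm, as the interface text tells. Its arguments: {"type":"object","properties":{"targets":{"type":"array"},"grip_force":{"type":"number"}},"required":["targets"]}

```bash
ls; mkdir -p pics
python3 - <<'E'
from plant import arm
import cv2,numpy as np
s=arm.read_state();print(s)
for n in("scene","top"):
    c=arm.camera(n);cv2.imwrite(f"pics/{n}0.png",c["img"][:,:,::-1]);print(n,c["K"].tolist(),np.round(c["world_from_camera"],4).tolist())
c=arm.camera("wrist");print(c["K"],c["hand_eye"])
E
```

```text
pics
{'time_s': 0.0, 'qpos': array([-1.03077637,  0.50180667, -0.42676991,  1.55144455,  0.22080335,
        1.13830184, -0.21027967]), 'joint_velocities': array([-2.80474612e-04,  5.61479054e-05,  9.49627068e-05, -8.15467445e-04,
       -4.33558143e-04,  8.68419372e-04,  3.07629317e-04]), 'joint_torque': array([-3.26341760e-04, -5.66592658e+01, -5.81647038e+00, -2.79118091e+01,
       -6.85651903e-02,  3.08591430e-02,  2.13414005e-04]), 'tcp_pos': array([0.17751137, 0.62456861, 0.22570456]), 'ee_rot': array([-3.13968673e+00, -4.28173160e-05,  2.86482948e+00]), 'ft_force': array([-0.08462653,  0.94874266, -0.71071842]), 'torque': array([-0.03054678,  0.0517802 , -0.03639298]), 'grasp_force': 0.0, 'grip_width': 1.0016552467033089}
scene [[404.73038369349166, 0.0, 323.5362915732105], [0.0, 404.73038369349166, 199.35881118406988], [0.0, 0.0, 1.0]] [[0.8808, 0.3495, -0.3195, 0.8143], [0.4733, -0.629, 0.6167, -0.6338], [0.0146, -0.6944, -0.7195, 0.8538], [0.0, 0.0, 0.0, 1.0]]
top [[410.8147108572578, 0.0, 317.29093492708205], [0.0, 410.8147108572578, 206.86002130522238], [0.0, 0.0, 1.0]] [[0.0203, -0.9818, 0.1887, 0.2448], [-0.9996, -0.0234, -0.0142, -0.0091], [0.0183, -0.1883, -0.9819, 1.4296], [0.0, 0.0, 0.0, 1.0]]
[[309.70691629   0.         321.899746  ]
 [  0.         309.70691629 201.86313881]
 [  0.           0.           1.        ]] [[-1.12392877e-03 -9.59324918e-01 -2.82302036e-01  7.49772708e-02]
 [ 9.99999351e-01 -1.02568411e-03 -4.95794221e-04 -3.53253396e-04]
 [ 1.86075037e-04 -2.82302410e-01  9.59325448e-01 -1.59486432e-01]
 [ 0.00000000e+00  0.00000000e+00  0.00000000e+00  1.00000000e+00]]
```

View pics/top0.png

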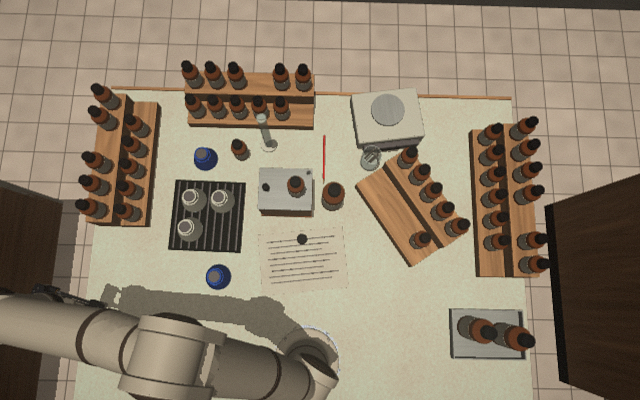

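View pics/scene0.png

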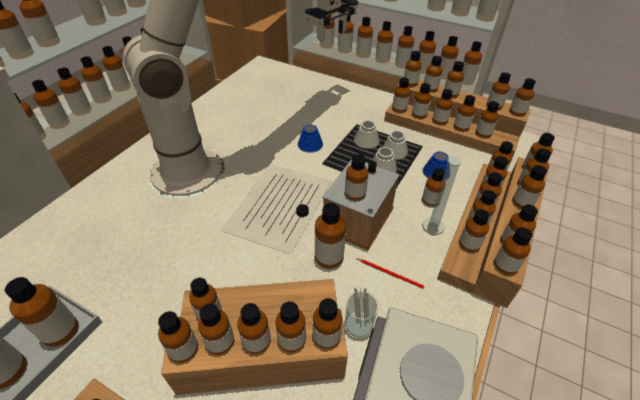

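The top view shows three white bowls on the mat near (193,200), (221,199) and (189,229), with blue decoys off the mat. The box is at (286,190) with the small bottle on it, the tall bottle is at (333,195), and the oak riser is near (412,210) with the step bottle at its lower end.

```bash
cat > h.py <<'E'
import numpy as np,cv2
from plant import arm
from scipy.spatial.transform import Rotation as R
def tcp():
    s=arm.read_state();T=np.eye(4);T[:3,:3]=R.from_euler('xyz',s['ee_rot']).as_matrix();T[:3,3]=s['tcp_pos'];return T
def grab(n,save=None):
    T=tcp();c=arm.camera(n)
    if n=='wrist': c['world_from_camera']=T@c['hand_eye']
    c['fish']=n=='wrist'
    if save: cv2.imwrite(f'pics/{save}.png',c['img'][:,:,::-1])
    return c
def pix2w(c,uv,z):
    uv=np.atleast_2d(np.array(uv,float));K=c['K'];a=(uv-[K[0,2],K[1,2]])/K[0,0]
    if c['fish']:
        r=np.linalg.norm(a,axis=1,keepdims=True)+1e-12;d=np.hstack([a/r*np.sin(r),np.cos(r)])
    else: d=np.hstack([a,np.ones((len(a),1))])
    W=c['world_from_camera'];d=d@W[:3,:3].T;o=W[:3,3]
    return o+d*((z-o[2])/d[:,2:])
def w2pix(c,p):
    p=np.atleast_2d(np.array(p,float));W=c['world_from_camera'];q=(p-W[:3,3])@W[:3,:3];K=c['K']
    if c['fish']:
        n=np.linalg.norm(q[:,:2],axis=1,keepdims=True)+1e-12;a=q[:,:2]/n*np.arctan2(n,q[:,2:])
    else: a=q[:,:2]/q[:,2:]
    return a*K[0,0]+[K[0,2],K[1,2]]
def go(x,y,z,yaw,s=None):
    """shift (mm, tool axes) and turn needed to reach a tool-down pose"""
    T=tcp();d=T[:3,:3].T@(np.array([x,y,z])-T[:3,3])*1000
    rv=R.from_matrix(T[:3,:3].T@R.from_euler('xyz',[np.pi,0,yaw]).as_matrix()).as_rotvec()
    print('shift',d.round(1),'turn',rv.round(3))
E
python3 - <<'E'
from h import *
c=grab('top')
im=c['img'][:,:,::-1]
cv2.imwrite('pics/topc.png',cv2.resize(im[130:280,160:480],None,fx=2.5,fy=2.5,interpolation=cv2.INTER_CUBIC))
for n,uv,z in [('bowlA foot',(193,191),.072),('bB',(221,191),.072),('bC',(187,220),.072),('small cap',(299,179),.247),('tall cap',(334,188),.185),('knob',(266,187),.16),('step cap',(421,233),.165),('box corners',(258,211),.132),('',(312,211),.132),('',(312,169),.132),('',(262,169),.132),('riser',(357,185),.05),('',(410,265),.05)]:
    print(n,pix2w(c,uv,z).round(3))
E
```

```text
bowlA foot [[0.55  0.391 0.072]]
bB [[0.552 0.297 0.072]]
bC [[0.451 0.404 0.072]]
small cap [[0.555 0.03  0.247]]
tall cap [[ 0.545 -0.078  0.185]]
knob [[0.549 0.136 0.16 ]]
step cap [[ 0.413 -0.352  0.165]]
box corners [[0.476 0.162 0.132]]
 [[ 0.48  -0.011  0.132]]
 [[ 0.62  -0.008  0.132]]
 [[0.616 0.155 0.132]]
riser [[ 0.59  -0.165  0.05 ]]
 [[ 0.319 -0.343  0.05 ]]
```

View pics/topc.png

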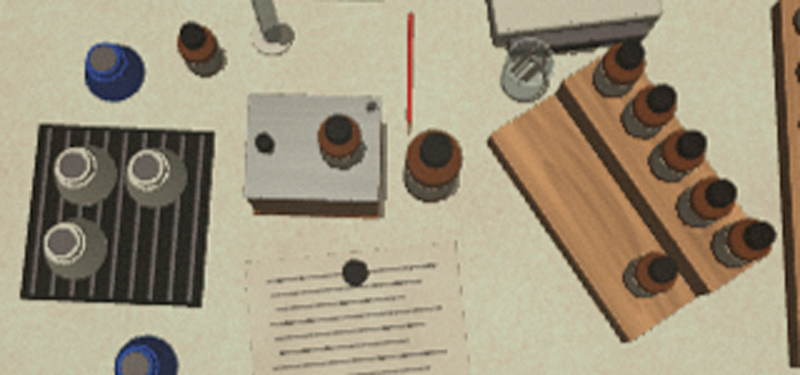

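```bash
cat >> h.py <<'E'
def to(x,y,z,yaw):
    """turn az about tool z first, then shift (mm) along the turned tool axes"""
    T=tcp();cy=np.arctan2(T[1,0],T[0,0]);az=-((yaw-cy+np.pi)%(2*np.pi)-np.pi)
    M=R.from_euler('xyz',[np.pi,0,yaw]).as_matrix()
    print('az',round(az,3),'shift',(M.T@(np.array([x,y,z])-T[:3,3])*1000).round(1))
E
python3 -c "
from h import *
to(.5,.1,.4,np.pi)"
```

```text
az -0.277 shift [-322.5 -524.8 -173.9]
```

>>> {"method": "play_rows", "body": {
  "targets": [
    [90,0,0,-58,0,0,-0.14],
    [90,0,0,-58,0,0,-0.137],
    [90,0,0,-58,0,0,0],
    [90,-16,-25,0,0,0,0],
    [90,-34,-50,0,0,0,0],
    [90,-34,-50,0,0,0,0],
    [90,-34,-50,0,0,0,0],
    [90,-34,-50,0,0,0,0],
    [90,-34,-50,0,0,0,0],
    [90,-34,-50,0,0,0,0],
    [90,-34,-50,0,0,0,0],
    [90,-34,-50,0,0,0,0]
  ]
}}

```text
time_s: 1.7
tcp_pos: [0.4664, 0.1986, 0.4009]
ee_rot: [3.141, 0.0, -3.141]
ft_force: [1.1, 0.3, -0.0]
grip_width: 0.979
grasp_force: 0.0
```

>>> {"method": "play_rows", "body": {
  "targets": [
    [90,-34,-50,0,0,0,0],
    [90,-16,-50,0,0,0,0],
    [90,0,0,0,0,0,0],
    [90,0,0,0,0,0,0]
  ]
}}

```text
time_s: 2.2
tcp_pos: [0.5154, 0.1009, 0.4005]
ee_rot: [3.141, -0.001, -3.141]
ft_force: [-0.8, 0.3, 0.0]
grip_width: 0.982
grasp_force: 0.0
```

Run:
```python
from h import *
s=arm.read_state();print(s['tcp_pos'],s['ee_rot'],s['qpos'].round(2))
c=grab('wrist','w1');np.save('w1.npy',dict(c),allow_pickle=True)
```

```text
[0.51541275 0.10092678 0.40054689] [ 3.14090677e+00 -5.83137387e-04 -3.14126800e+00] [-0.15  0.12 -0.1   1.63  0.01  1.39  1.31]
```

View pics/w1.png

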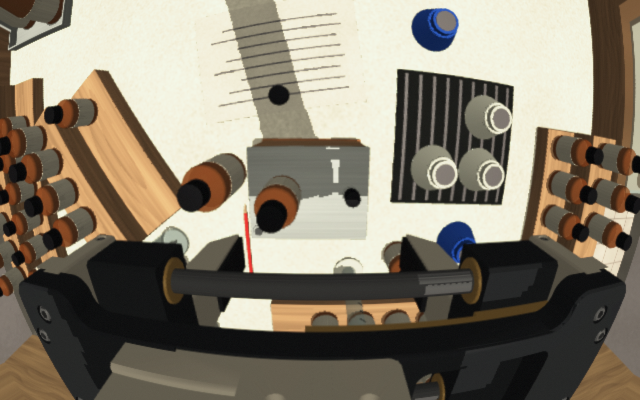

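The wrist view shows the box plate with corners near (248,148), (368,148), (367,239) and (248,238). Also visible are the small cap at (270,216), the tall cap at (195,195), the knob at (352,198), bowl feet at about (438,173), (489,177) and (498,119), and the riser's lower step at left.

Run:
```python
from h import *
c=np.load('w1.npy',allow_pickle=True).item()
im=c['img'];hsv=cv2.cvtColor(im,cv2.COLOR_RGB2HSV)
dark=(hsv[:,:,2]<45).astype(np.uint8)
n,l,st,ce=cv2.connectedComponentsWithStats(dark)
for n_,uv,z in [('small',(270,216),.247),('tall',(195,195),.185),('knob',(352,198),.16),('step',(53,115),.165)]:
    k=l[uv[1],uv[0]];print(n_,k,st[k],ce[k].round(1),pix2w(c,uv,z).round(4),pix2w(c,ce[k],z-.012).round(4))
# plate corners
for uv in [(248,148),(369,148),(367,239),(248,238)]: print('plate',pix2w(c,uv,.132).round(4))
for uv in [(441,173),(491,177),(499,119)]: print('foot',pix2w(c,uv,.072).round(4))
for uv in [(99,70),(181,206)]: print('riser front',pix2w(c,uv,.05).round(4))
r=cv2.resize(im[60:260,20:520],None,fx=1.6,fy=1.6)
a=cv2.resize(im[90:250,170:380],None,fx=3.6,fy=3.6,interpolation=cv2.INTER_CUBIC)
cv2.imwrite('pics/w1a.png',a[:,:,::-1])
```

```text
small 21 [257 200  30  32 748] [271.3 215.9] [[0.5481 0.0442 0.247 ]] [[0.5521 0.0435 0.235 ]]
tall 14 [177 180  33  31 771] [193.4 194.9] [[ 0.5408 -0.0684  0.185 ]] [[ 0.5439 -0.0763  0.173 ]]
knob 17 [345 188  15  19 210] [351.8 196.9] [[0.5525 0.1407 0.16  ]] [[0.5543 0.1416 0.148 ]]
step 3 [ 45 106  18  18 268] [ 53.5 114.5] [[ 0.4033 -0.3531  0.165 ]] [[ 0.4015 -0.3651  0.153 ]]
plate [[ 0.4868 -0.0039  0.132 ]]
plate [[0.4878 0.1659 0.132 ]]
plate [[0.6246 0.1683 0.132 ]]
plate [[ 0.6235 -0.0128  0.132 ]]
foot [[0.5332 0.301  0.072 ]]
foot [[0.5377 0.4022 0.072 ]]
foot [[0.4333 0.4092 0.072 ]]
riser front [[ 0.3218 -0.3341  0.05  ]]
riser front [[ 0.5979 -0.1609  0.05  ]]
```

View pics/w1a.png

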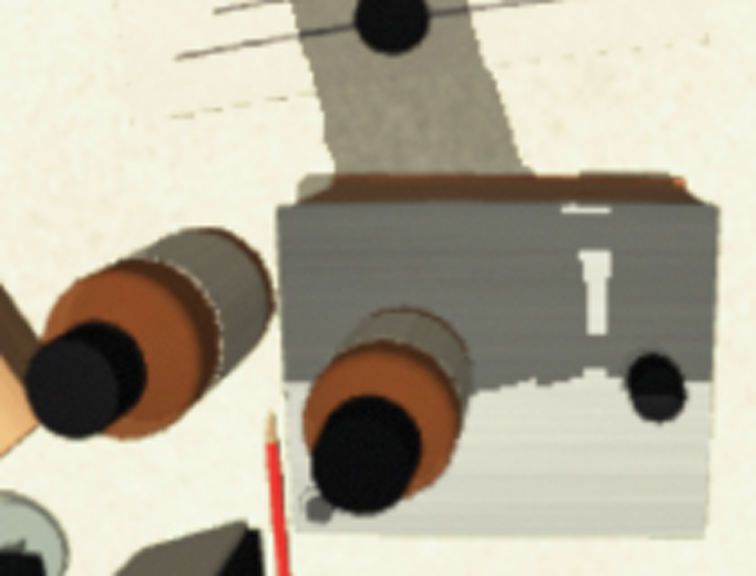

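Run:
```python
from h import *
c=np.load('w1.npy',allow_pickle=True).item()
f=lambda u,v:(170+u/3.6,90+v/3.6)
P=np.vstack([pix2w(c,f(*q),.132) for q in [(278,207),(719,207),(705,536),(297,532)]])
print(P.round(4),np.linalg.norm(np.diff(P,axis=0,append=P[:1]),axis=1).round(4),P.mean(0))
pin=pix2w(c,f(320,508),.132)[0];kn=pix2w(c,f(656,391),.16)[0]
print('pin',pin,'knob',kn,np.linalg.norm(kn-pin))
print('small',pix2w(c,f(364,458),.247),'tall',pix2w(c,f(75,387),.185))
print('cam',c['world_from_camera'][:3,3])
```

```text
[[ 0.4861 -0.005   0.132 ]
 [ 0.4871  0.1669  0.132 ]
 [ 0.6244  0.1665  0.132 ]
 [ 0.623  -0.0057  0.132 ]] [0.172  0.1373 0.1722 0.1369] [0.55516809 0.08070581 0.132     ]
pin [0.61192498 0.00517662 0.132     ] knob [0.55331208 0.14103639 0.16      ] 0.15059000007307727
small [[0.54953141 0.04533153 0.247     ]] tall [[ 0.54425664 -0.07507379  0.185     ]]
cam [0.44038686 0.10012916 0.5600782 ]
```

```bash
python3 -c "
from h import *
to(.5495,.0453,.29,2.131)
M=R.from_euler('xyz',[np.pi,0,2.131]).as_matrix()
print(M.T@np.array([.488-.5495,-.295-.0453,0])*1000)"
```

```text
az 1.013 shift [-66.   -1.  110.6]
[-2.55605529e+02 -2.32920917e+02 -2.85245856e-14]
```

>>> {"method": "play_rows", "body": {
  "targets": [
    [62,0,0,0,0,0,0.169],
    [62,0,0,0,0,0,0.169],
    [62,0,0,0,0,0,0.169],
    [62,0,0,0,0,0,0.169],
    [62,0,0,0,0,0,0.169],
    [62,0,0,0,0,0,0.169],
    [62,-22,0,37,0,0,0],
    [62,-22,0,37,0,0,0],
    [62,-22,0,37,0,0,0],
    [62,0,0,0,0,0,0],
    [62,0,0,0,0,0,0]
  ]
}}

```text
time_s: 3.62
tcp_pos: [0.5508, 0.0465, 0.2909]
ee_rot: [3.14, -0.0, 2.13]
ft_force: [-0.3, -0.3, 1.5]
grip_width: 0.68
grasp_force: 0.0
```

```bash
python3 -c "
from h import *
to(.5495,.0453,.222,2.131)
c=grab('wrist','w2')
print(w2pix(c,[[.5495,.0453,.247],[.5495,.0453,.132]]))
cv2.imwrite('pics/w2.png',c['img'][80:400,120:520,::-1])
"
```

```text
az -0.001 shift [-0.3 -1.7 68.9]
[[318.62817498 223.16608546]
 [319.55697125 185.28333635]]
```

View pics/w2.png

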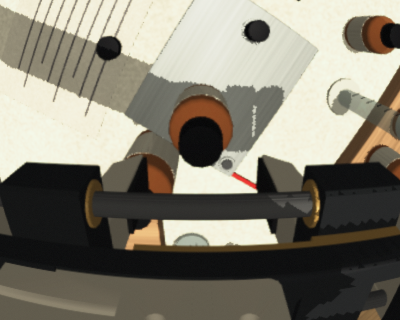

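The cap's centre is at (321,222), against a predicted (319,223), so the grasp position is good.

>>> {"method": "play_rows", "body": {
  "targets": [
    [62,0,-1,30,0,0,0],
    [62,0,-1,25,0,0,0],
    [62,0,0,13,0,0,0],
    [62,0,0,0,0,0,0],
    [20,0,0,0,0,0,0],
    [20,0,0,0,0,0,0],
    [20,0,0,0,0,0,0],
    [20,0,0,0,0,0,0]
  ],
  "grip_force": 25
}}

```text
time_s: 4.68
tcp_pos: [0.5493, 0.0433, 0.2221]
ee_rot: [3.141, 0.0, 2.128]
ft_force: [0.6, -0.2, 0.7]
grip_width: 0.343
grasp_force: 25.0
```

>>> {"method": "play_rows", "body": {
  "targets": [
    [20,0,0,0,0,0,0],
    [20,0,0,-20,0,0,0],
    [20,0,0,-35,0,0,0],
    [20,0,0,-35,0,0,0],
    [20,0,0,0,0,0,0]
  ]
}}

```text
time_s: 5.3
tcp_pos: [0.5505, 0.0434, 0.3142]
ee_rot: [3.137, 0.002, 2.128]
ft_force: [-0.1, -0.7, -1.8]
grip_width: 0.342
grasp_force: 25.0
```

>>> {"method": "play_rows", "body": {
  "targets": [
    [20,-16,-15,0,0,0,0],
    [20,-32,-30,0,0,0,0],
    [20,-36,-33,0,0,0,0],
    [20,-36,-33,0,0,0,0],
    [20,-36,-33,0,0,0,0],
    [20,-36,-33,0,0,0,0],
    [20,-32,-30,0,0,0,0],
    [20,-20,-16,0,0,0,0],
    [20,-12,-10,0,0,0,0],
    [20,0,0,0,0,0,0]
  ]
}}

```text
time_s: 6.55
tcp_pos: [0.4857, -0.2976, 0.3106]
ee_rot: [-3.14, -0.002, 2.126]
ft_force: [-0.4, 0.6, -2.5]
grip_width: 0.338
grasp_force: 25.0
```

```bash
python3 -c "
from h import *
to(.488,-.295,.141,2.131)
c=grab('wrist','w3');np.save('w3.npy',c,allow_pickle=True)
u=np.array([.847,.531]);v=np.array([.531,-.847]);o=np.array([.488,-.295])
q=lambda a,b,z:[*(o+a*v+b*u),z]
print(w2pix(c,[q(-.055,-.17,.05),q(-.055,.17,.05),q(.055,.17,.05),q(0,-.103,.165)]).round(0))
"
```

```text
az -0.005 shift [  1.    3.3 169.6]
[[204. 132.]
 [444. 131.]
 [438. 205.]
 [226. 188.]]
```

View pics/w3.png

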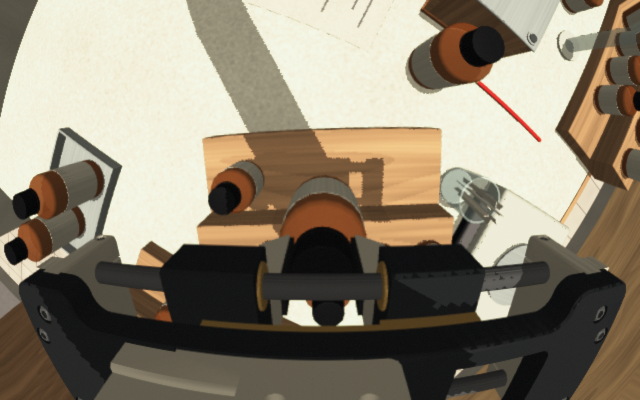

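The riser's front corners are at (203,137) and (440,128), matching the prediction, and the bottle is held upright over the free step.

>>> {"method": "play_rows", "body": {
  "targets": [
    [20,2,3,20,0,0,0],
    [20,0,0,40,0,0,0],
    [20,0,0,45,0,0,0],
    [20,0,0,35,0,0,0],
    [20,0,0,20,0,0,0],
    [20,0,0,6,0,0,0],
    [20,0,0,0,0,0,0],
    [20,0,0,2,0,0,0],
    [20,0,0,2,0,0,0],
    [20,0,0,0,0,0,0]
  ]
}}

```text
time_s: 7.85
tcp_pos: [0.4881, -0.294, 0.142]
ee_rot: [3.141, 0.0, 2.128]
ft_force: [-0.2, -0.0, -1.7]
grip_width: 0.344
grasp_force: 25.0
```

>>> {"method": "play_rows", "body": {
  "targets": [
    [20,0,0,1,0,0,0],
    [20,0,0,1,0,0,0],
    [20,0,0,0,0,0,0]
  ]
}}

```text
time_s: 8.22
tcp_pos: [0.4883, -0.2941, 0.1401]
ee_rot: [3.141, 0.001, 2.128]
ft_force: [0.7, 0.1, 1.2]
grip_width: 0.341
grasp_force: 25.0
```

>>> {"method": "play_rows", "body": {
  "targets": [
    [48,0,0,0,0,0,0],
    [48,0,0,0,0,0,0],
    [48,0,0,0,0,0,0],
    [48,0,0,-20,0,0,0],
    [48,0,0,-40,0,0,0],
    [65,0,0,-50,0,0,0],
    [65,20,20,-20,0,0,0],
    [65,34,36,0,0,0,0],
    [65,34,36,0,0,0,0],
    [65,34,36,0,0,0,0],
    [65,20,20,0,0,0,0],
    [65,14,16,0,0,0,0]
  ]
}}

```text
time_s: 9.72
tcp_pos: [0.5448, -0.0729, 0.2697]
ee_rot: [3.141, -0.0, 2.13]
ft_force: [0.1, 0.2, -0.7]
grip_width: 0.711
grasp_force: 0.0
```

```bash
python3 -c "
from h import *
to(.5443,-.0751,.157,2.131)
c=grab('wrist','w4')
im=c['img'];b=(im.max(2)<50).astype(np.uint8)
print(w2pix(c,[[.5443,-.0751,.185],[.5443,-.0751,.155]]).round(1))
n,l,st,ce=cv2.connectedComponentsWithStats(b)
for s,e in zip(st[1:],ce[1:]):
    if s[4]>80: print(s,e.round())
cv2.imwrite('pics/w4.png',c['img'][60:280,60:600,::-1])
"
```

```text
az -0.001 shift [ -1.6  -1.6 112.7]
[[319.3 207.5]
 [319.6 197.7]]
[14  0 27  7 83] [28.  3.]
[436   0  43  29 650] [454.  13.]
[550  38  26  24 496] [562.  49.]
[259  43  26  25 494] [272.  55.]
[623 103  17  18 245] [631. 112.]
[604 145  25  25 470] [616. 157.]
[ 296  179   47   52 1935] [319. 205.]
[580 189  25  28 508] [592. 203.]
[630 234  10  26 186] [635. 247.]
[   19   237   607   163 53205] [333. 319.]
```

View pics/w4.png

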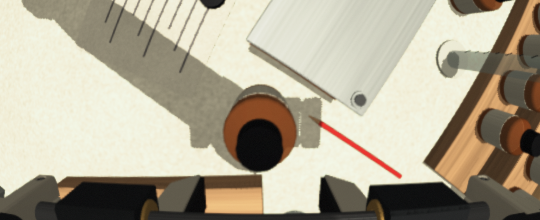

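The tall cap is centred at (319,205), matching the prediction of 319 by 198 to 207.

>>> {"method": "play_rows", "body": {
  "targets": [
    [65,-1,-1,30,0,0,0],
    [65,0,0,40,0,0,0],
    [65,0,0,30,0,0,0],
    [65,0,0,12,0,0,0],
    [65,0,0,0,0,0,0],
    [25,0,0,0,0,0,0],
    [25,0,0,0,0,0,0],
    [25,0,0,0,0,0,0],
    [25,0,0,0,0,0,0],
    [25,0,0,-15,0,0,0],
    [25,0,0,-35,0,0,0],
    [25,0,0,-35,0,0,0]
  ],
  "grip_force": 45
}}

```text
time_s: 11.28
tcp_pos: [0.5437, -0.076, 0.2435]
ee_rot: [-3.14, -0.001, 2.128]
ft_force: [0.9, 0.1, -4.4]
grip_width: 0.425
grasp_force: 45.0
```

```bash
python3 -c "
from h import *
to(.573,-.242,.25,2.131);print(arm.read_state()['tcp_pos'],arm.read_state()['grip_width'])"
```

```text
az -0.003 shift [-156.2  -63.4   -6.5]
[ 0.54369353 -0.07597001  0.24352252] 0.42526133127376886
```

>>> {"method": "play_rows", "body": {
  "targets": [
    [25,0,-15,-20,0,0,0],
    [25,-10,-28,-10,0,0,0],
    [25,-30,-20,0,0,0,0],
    [25,-40,0,0,0,0,0],
    [25,-40,0,0,0,0,0],
    [25,-25,0,0,0,0,0],
    [25,-10,0,0,0,0,0],
    [25,0,0,0,0,0,0]
  ]
}}

```text
time_s: 12.28
tcp_pos: [0.5724, -0.2408, 0.2724]
ee_rot: [-3.141, -0.001, 2.127]
ft_force: [-0.8, 0.5, -3.1]
grip_width: 0.428
grasp_force: 45.0
```

```bash
python3 -c "
from h import *
to(.572,-.241,.208,2.131)
c=grab('wrist','w5')
"
```

```text
az -0.004 shift [ 0.1 -0.5 64.4]
```

View pics/w5.png

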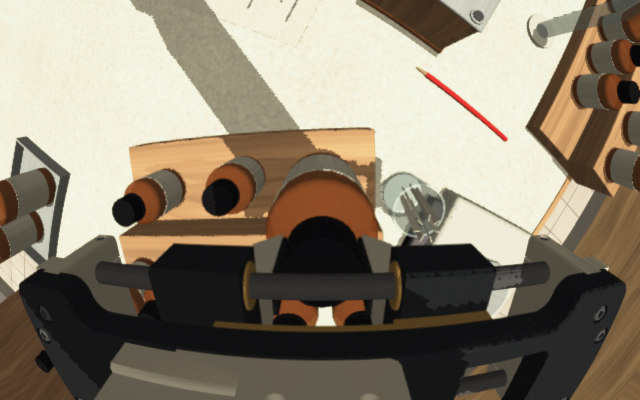

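The small bottle stands upright on the step. The tall bottle is over the right part, with the jar clear of it at (415,205).

>>> {"method": "play_rows", "body": {
  "targets": [
    [25,0,0,20,0,0,0],
    [25,0,0,30,0,0,0],
    [25,0,0,11,0,0,0],
    [25,0,0,0,0,0,0],
    [25,0,0,2,0,0,0],
    [25,0,0,1,0,0,0],
    [25,0,0,0,0,0,0]
  ]
}}

```text
time_s: 13.2
tcp_pos: [0.5731, -0.2412, 0.2093]
ee_rot: [3.141, 0.001, 2.128]
ft_force: [0.1, -0.6, -4.1]
grip_width: 0.427
grasp_force: 45.0
```

>>> {"method": "play_rows", "body": {
  "targets": [
    [25,0,0,1,0,0,0],
    [25,0,0,1,0,0,0],
    [25,0,0,1,0,0,0],
    [25,0,0,0,0,0,0]
  ]
}}

```text
time_s: 13.7
tcp_pos: [0.5736, -0.242, 0.2085]
ee_rot: [3.14, 0.002, 2.127]
ft_force: [-4.0, 1.1, 11.3]
grip_width: 0.425
grasp_force: 45.0
```

>>> {"method": "play_rows", "body": {
  "targets": [
    [25,0,0,-1,0,0,0],
    [60,0,0,0,0,0,0],
    [60,0,0,0,0,0,0],
    [60,0,0,0,0,0,0],
    [60,0,0,-20,0,0,0],
    [60,0,0,-45,0,0,0],
    [60,40,0,-20,0,0,0],
    [60,50,0,0,0,0,0],
    [60,50,0,0,0,0,0],
    [60,50,0,0,0,0,0],
    [60,50,0,0,0,0,0],
    [60,50,0,0,0,0,0]
  ]
}}

```text
time_s: 15.2
tcp_pos: [0.4187, 0.0065, 0.2918]
ee_rot: [3.141, 0.0, 2.128]
ft_force: [0.4, -0.2, -0.1]
grip_width: 0.652
grasp_force: 0.0
```

>>> {"method": "play_rows", "body": {
  "targets": [
    [50,0,0,0,0,0,-0.169],
    [50,0,0,0,0,0,-0.169],
    [50,0,0,0,0,0,-0.169],
    [50,0,0,0,0,0,-0.169],
    [50,0,0,0,0,0,-0.169],
    [50,0,0,0,0,0,-0.169],
    [50,0,0,0,0,0,0]
  ]
}}

```text
time_s: 16.08
tcp_pos: [0.4195, 0.0051, 0.2917]
ee_rot: [3.142, 0.0, 3.14]
ft_force: [-0.5, -0.4, 0.8]
grip_width: 0.546
grasp_force: 0.0
```

```bash
python3 -c "
from h import *
to(.5533,.141,.2,np.pi)
print(arm.read_state()['tcp_pos'])
P=np.array([.611,.007]);th=np.deg2rad(113.3+np.linspace(0,94.5,10));k=P+.147*np.c_[np.cos(th),np.sin(th)]
print((np.diff(k,axis=0)*[-1000,1000]).round(1),k[0])
"
```

```text
az -0.001 shift [-133.8  135.9   91.7]
[0.41954056 0.00514415 0.29166494]
[[ 23.6 -12.9]
 [ 20.9 -16.9]
 [ 17.5 -20.5]
 [ 13.4 -23.3]
 [  9.  -25.4]
 [  4.2 -26.6]
 [ -0.7 -26.9]
 [ -5.6 -26.3]
 [-10.3 -24.8]] [0.55285481 0.14201162]
```

>>> {"method": "play_rows", "body": {
  "targets": [
    [50,-33,34,15,0,0,0],
    [50,-40,41,27,0,0,0],
    [50,-38,38,27,0,0,0],
    [50,-22,23,22,0,0,0],
    [50,0,0,0,0,0,0]
  ]
}}

```text
time_s: 16.7
tcp_pos: [0.5513, 0.1428, 0.1983]
ee_rot: [-3.141, -0.004, -3.142]
ft_force: [-0.7, -0.1, -0.0]
grip_width: 0.548
grasp_force: 0.0
```

```bash
python3 -c "
from h import *
to(.553,.1415,.139,np.pi)
c=grab('wrist','w6')
im=c['img'];b=(im.max(2)<50).astype(np.uint8)
print(w2pix(c,[[.553,.1415,.16],[.553,.1415,.132]]).round(1))
n,l,st,ce=cv2.connectedComponentsWithStats(b)
for s,e in zip(st[1:],ce[1:]):
    if s[4]>80: print(s,e.round())
"
```

```text
az 0.0 shift [-1.7 -1.3 59.3]
[[321.2 228.2]
 [321.3 215.2]]
[  394    17   171   204 13534] [457. 112.]
[203  42  33  31 756] [219.  57.]
[555 116   8  46 188] [559. 139.]
[542 119  13  37 303] [548. 136.]
[513 120  13  20 173] [518. 131.]
[529 125  12  20 164] [535. 134.]
[306 206  31  39 964] [321. 225.]
[   19   238   607   162 52385] [335. 319.]
[624 295  16  25 293] [633. 307.]
[606 335  20  24 315] [615. 347.]
```

>>> {"method": "play_rows", "body": {
  "targets": [
    [50,-1,-1,25,0,0,0],
    [50,0,0,25,0,0,0],
    [50,0,0,9,0,0,0],
    [50,0,0,0,0,0,0],
    [15,0,0,0,0,0,0],
    [15,0,0,0,0,0,0],
    [15,0,0,0,0,0,0],
    [15,0,0,0,0,0,0]
  ],
  "grip_force": 10
}}

```text
time_s: 17.75
tcp_pos: [0.5528, 0.1421, 0.1427]
ee_rot: [3.139, 0.0, -3.14]
ft_force: [-2.0, 5.5, 3.3]
grip_width: 0.234
grasp_force: 10.0
```

>>> {"method": "play_rows", "body": {
  "targets": [
    [15,12,-6,0,0,0,0],
    [15,12,-7,0,0,0,0],
    [15,21,-17,0,0,0,0],
    [15,17,-20,0,0,0,0],
    [15,13,-23,0,0,0,0],
    [15,9,-25,0,0,0,0],
    [15,4,-27,0,0,0,0],
    [15,0,0,0,0,0,0]
  ]
}}

```text
time_s: 18.75
tcp_pos: [0.4634, 0.0124, 0.1422]
ee_rot: [-3.14, -0.003, 3.138]
ft_force: [-6.0, -0.6, 6.9]
grip_width: 0.234
grasp_force: 10.0
```

>>> {"method": "play_rows", "body": {
  "targets": [
    [15,0,-26,0,0,0,0],
    [15,-6,-26,0,0,0,0],
    [15,-10,-22,0,0,0,0],
    [15,-2,-3,0,0,0,0],
    [15,0,0,0,0,0,0]
  ]
}}

```text
time_s: 19.38
tcp_pos: [0.4819, -0.0589, 0.1419]
ee_rot: [3.138, -0.004, -3.14]
ft_force: [-6.1, 6.4, 7.1]
grip_width: 0.235
grasp_force: 10.0
```

>>> {"method": "play_rows", "body": {
  "targets": [
    [50,0,0,0,0,0,0],
    [50,0,0,0,0,0,0],
    [50,0,0,0,0,0,0],
    [50,0,0,-25,0,0,0],
    [70,0,0,-45,0,0,0],
    [70,0,0,-50,0,0,0],
    [70,-25,40,-50,0,0,0],
    [70,-30,50,-40,0,0,0],
    [70,-20,40,0,0,0,0],
    [70,0,20,0,0,0,0],
    [70,0,0,0,0,0,0]
  ]
}}

```text
time_s: 20.75
tcp_pos: [0.5522, 0.08, 0.3426]
ee_rot: [3.141, -0.0, -3.138]
ft_force: [-0.4, -0.7, -0.5]
grip_width: 0.764
grasp_force: 0.0
```

```bash
python3 -c "
from h import *
print(arm.read_state()['tcp_pos'])
c=grab('wrist','w7');np.save('w7.npy',c,allow_pickle=True)
c['img']=None
t=grab('top','t7');np.save('t7.npy',t,allow_pickle=True)
"
```

```text
[0.55217802 0.08000117 0.34259205]
```

View pics/w7.png

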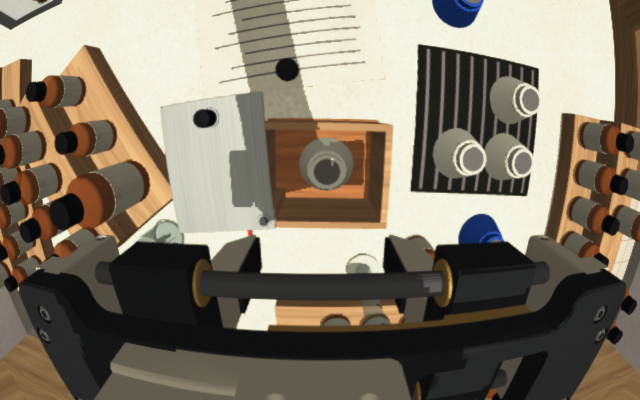

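The cover is wide open, and bowl0's foot is inside the box at (327,171). The bowls' feet are at (470,158), (518,162) and (528,100), and both bottles are standing.

Run:
```python
from h import *
c=np.load('w7.npy',allow_pickle=True).item() if False else None
im=cv2.imread('pics/w7.png')[:,:,::-1];c=np.load('w7.npy',allow_pickle=True).item()
if c.get('img') is None: c['img']=im
g=cv2.cvtColor(im,cv2.COLOR_RGB2GRAY)
for n,(u,v),z in [('b0',(327,171),.075),('A',(470,158),.072),('B',(519,162),.072),('C',(529,100),.072)]:
    v0=g[v,u].astype(int);m=(abs(g.astype(int)-v0)<14).astype(np.uint8)
    m[:, :u-16]=0;m[:,u+17:]=0;m[:v-16]=0;m[v+17:]=0
    _,l,st,ce=cv2.connectedComponentsWithStats(m,connectivity=4);k=l[v,u]
    print(n,im[v,u],st[k],ce[k].round(1),pix2w(c,ce[k],z).round(4))
    cs,_=cv2.findContours((l==k).astype(np.uint8),0,1);W=pix2w(c,cs[0][:,0],z)
    (q,r)=cv2.minEnclosingCircle(np.float32(W[:,:2]*1000));print('   circle',np.round(q,1),round(r,1))
P=[pix2w(c,q,.126).round(4) for q in [(269,121),(393,125),(386,227)]];print(P)
```

```text
b0 [64 61 57] [314 160  25  24 463] [326.2 171.8] [[0.5586 0.0854 0.075 ]]
   circle [558.4  85.6] 17.5
A [130 123 115] [463 148  20  22 341] [472.8 158.8] [[0.5349 0.3082 0.072 ]]
   circle [535.1 308.3] 17.6
B [124 117 111] [515 153  16  20 249] [522.7 162.6] [[0.5359 0.4068 0.072 ]]
   circle [536.  406.9] 17.0
C [123 116 109] [523  89  15  21 249] [530.2  99.5] [[0.4316 0.413  0.072 ]]
   circle [431.3 413.6] 17.0
[array([[0.4856, 0.0149, 0.126 ]]), array([[0.4894, 0.1661, 0.126 ]]), array([[0.622, 0.164, 0.126]])]
```

>>> {"method": "play_rows", "body": {
  "targets": [
    [70,3,30,10,0,0,0],
    [70,3,45,20,0,0,0],
    [70,3,45,30,0,0,0],
    [70,3,45,30,0,0,0],
    [70,3,40,30,0,0,0],
    [70,2,23,30,0,0,0],
    [70,0,0,20,0,0,0],
    [70,0,0,0,0,0,0],
    [70,0,0,0,0,0,0]
  ]
}}

```text
time_s: 21.98
tcp_pos: [0.5365, 0.3047, 0.1739]
ee_rot: [-3.142, 0.002, 3.139]
ft_force: [0.0, -0.1, 0.1]
grip_width: 0.763
grasp_force: 0.0
```

```bash
cat >> h.py <<'E'
def feet(c,guess,z=.072):
    """circle of the grey foot disc nearest to each guess (world xy)"""
    im=c['img'];g=cv2.medianBlur(cv2.cvtColor(im,cv2.COLOR_RGB2GRAY),3).astype(int)
    for q in guess:
        u,v=w2pix(c,[*q,z])[0].round().astype(int);m=(abs(g-np.median(g[v-2:v+3,u-2:u+3]))<14).astype(np.uint8)
        k=40;w=np.zeros_like(m);w[max(v-k,0):v+k,max(u-k,0):u+k]=1;m*=w
        _,l,st,ce=cv2.connectedComponentsWithStats(m,connectivity=4);j=l[v,u]
        cs,_=cv2.findContours((l==j).astype(np.uint8),0,1);W=pix2w(c,cs[0][:,0],z)
        p,r=cv2.minEnclosingCircle(np.float32(W[:,:2]*1000))
        print('px',(u,v),im[v,u],'comp',st[j],'centroid',pix2w(c,ce[j],z)[0].round(4),'circle',np.round(p,1),round(r,1))
E
python3 -c "
from h import *
to(.535,.308,.059,np.pi)
c=grab('wrist','w8')
feet(c,[(.535,.308),(.536,.407),(.4315,.413)])
"
```

```text
az -0.002 shift [  1.5   3.3 114.9]
px (np.int64(327), np.int64(198)) [62 58 56] comp [ 307  178   41   40 1252] centroid [0.5348 0.3079 0.072 ] circle [535. 308.] 18.0
px (np.int64(434), np.int64(199)) [131 123 116] comp [ 416  181   36   36 1041] centroid [0.5356 0.4064 0.072 ] circle [535.7 406.8] 18.2
px (np.int64(447), np.int64(84)) [137 129 121] comp [ 428   64   37   40 1152] centroid [0.4314 0.4128 0.072 ] circle [431.1 413.2] 18.1
```

View pics/w8.png

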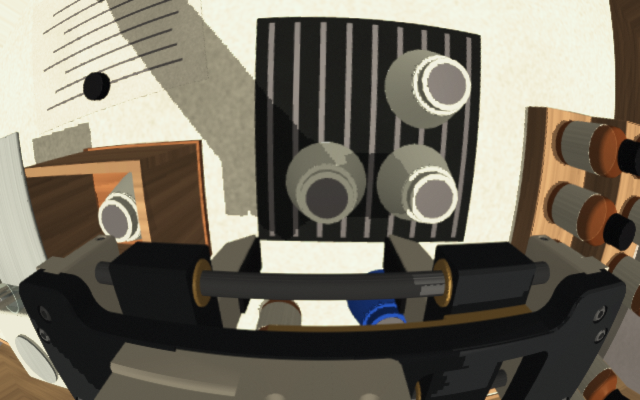

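The bowl measurements agree with the earlier ones to within 1 mm: the feet are at (327,198), (434,199) and (447,84).

>>> {"method": "play_rows", "body": {
  "targets": [
    [70,1.5,3.3,30,0,0,0],
    [70,0,0,40,0,0,0],
    [70,0,0,30,0,0,0],
    [70,0,0,14,0,0,0],
    [70,0,0,0,0,0,0],
    [40,0,0,0,0,0,0],
    [40,0,0,0,0,0,0],
    [40,0,0,0,0,0,0],
    [40,0,0,0,0,0,0]
  ],
  "grip_force": 20
}}

```text
time_s: 23.15
tcp_pos: [0.5348, 0.31, 0.0603]
ee_rot: [3.14, 0.002, -3.141]
ft_force: [-0.2, -0.3, 5.7]
grip_width: 0.653
grasp_force: 20.2
```

>>> {"method": "play_rows", "body": {
  "targets": [
    [40,0,0,-20,0,0,0],
    [40,0,0,-45,0,0,0],
    [40,0,0,-50,0,0,0],
    [40,0,0,-40,0,0,0],
    [40,0,0,0,0,0,0]
  ]
}}

```text
time_s: 23.78
tcp_pos: [0.5358, 0.311, 0.2192]
ee_rot: [3.137, 0.007, -3.141]
ft_force: [0.5, 0.2, -1.7]
grip_width: 0.657
grasp_force: 19.4
```

```bash
python3 -c "
from h import *
to(.5585,.0855,.145,np.pi)
c=grab('wrist','w9')
"
```

```text
az 0.0 shift [ -22.7 -225.5   74.2]
```

View pics/w9.png

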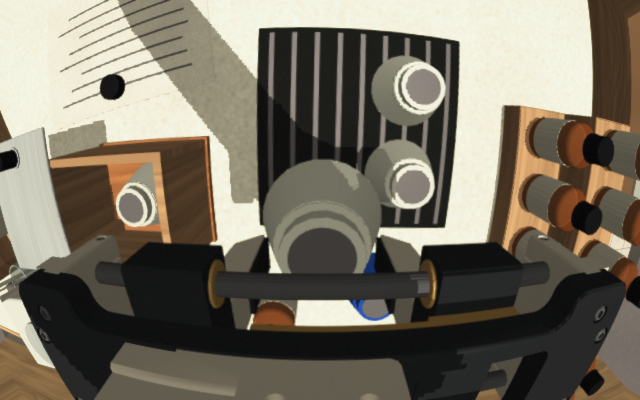

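The bowl is held level, gripped just below its shoulder. The reading of 60 mm suggests the tips reach about 10 mm beyond the reported TCP when closing, so I'll allow for that.

>>> {"method": "play_rows", "body": {
  "targets": [
    [40,-2,-20,0,0,0,0],
    [40,-4,-40,0,0,0,0],
    [40,-5,-45,0,0,0,0],
    [40,-5,-45,0,0,0,0],
    [40,-4,-40,0,0,0,0],
    [40,-2,-25,0,0,0,0],
    [40,-1,-10,0,0,0,0],
    [40,0,0,0,0,0,0],
    [40,0,0,0,0,0,0]
  ]
}}

```text
time_s: 24.95
tcp_pos: [0.5563, 0.086, 0.2135]
ee_rot: [3.141, -0.001, -3.139]
ft_force: [0.6, 0.3, -0.4]
grip_width: 0.653
grasp_force: 19.4
```

```bash
python3 -c "
from h import *
to(.5585,.0855,.079,np.pi)
c=grab('wrist','w10');print(arm.read_state()['grip_width'])
"
```

```text
az 0.002 shift [ -2.2  -0.5 134.5]
0.6560069402367081
```

>>> {"method": "play_rows", "body": {
  "targets": [
    [40,-2,-0.5,20,0,0,0],
    [40,0,0,35,0,0,0],
    [40,0,0,25,0,0,0],
    [40,0,0,15,0,0,0],
    [40,0,0,12,0,0,0],
    [40,0,0,10,0,0,0],
    [40,0,0,8,0,0,0],
    [40,0,0,5,0,0,0],
    [40,0,0,0,0,0,0]
  ]
}}

```text
time_s: 26.12
tcp_pos: [0.5587, 0.0841, 0.0837]
ee_rot: [3.141, -0.0, -3.141]
ft_force: [-0.8, -1.2, -1.5]
grip_width: 0.655
grasp_force: 19.4
```

>>> {"method": "play_rows", "body": {
  "targets": [
    [40,0,0,2,0,0,0],
    [40,0,0,2,0,0,0],
    [40,0,0,1,0,0,0],
    [40,0,0,1,0,0,0],
    [40,0,0,0,0,0,0]
  ]
}}

```text
time_s: 26.75
tcp_pos: [0.5589, 0.0841, 0.0784]
ee_rot: [3.141, 0.0, -3.141]
ft_force: [-1.2, 0.8, 4.9]
grip_width: 0.653
grasp_force: 20.0
```

>>> {"method": "play_rows", "body": {
  "targets": [
    [40,0,0,1,0,0,0],
    [40,0,0,1,0,0,0],
    [40,0,0,0,0,0,0]
  ]
}}

```text
time_s: 27.12
tcp_pos: [0.559, 0.0841, 0.0781]
ee_rot: [3.141, 0.001, -3.141]
ft_force: [-7.0, -0.8, 18.9]
grip_width: 0.659
grasp_force: 21.6
```

>>> {"method": "play_rows", "body": {
  "targets": [
    [75,0,0,-2,0,0,0],
    [75,0,0,0,0,0,0],
    [75,0,0,0,0,0,0],
    [75,0,0,-20,0,0,0],
    [75,0,0,-45,0,0,0],
    [75,0,0,-50,0,0,0],
    [75,0,0,0,0,0,0]
  ]
}}

```text
time_s: 28.0
tcp_pos: [0.562, 0.0844, 0.1971]
ee_rot: [3.14, 0.008, 3.142]
ft_force: [0.1, 0.3, -0.7]
grip_width: 0.814
grasp_force: 0.0
```

```bash
python3 -c "
from h import *
to(.5355,.4068,.18,np.pi)
c=grab('wrist','w11')
feet(c,[(.5588,.085)],.09)
feet(c,[(.5355,.4068),(.4312,.413)])
"
```

```text
az -0.0 shift [ 26.5 322.4  17.1]
px (np.int64(323), np.int64(194)) [62 58 56] comp [ 302  175   40   38 1208] centroid [0.5584 0.0834 0.09  ] circle [558.8  83.3] 17.8
px (np.int64(583), np.int64(174)) [232 229 201] comp [ 543  134   69   80 1642] centroid [0.5342 0.4297 0.072 ] circle [533.3 402.2] 77.8
px (np.int64(593), np.int64(91)) [119 113 105] comp [585  77  17  28 354] centroid [0.4312 0.4135 0.072 ] circle [431.1 413.6] 17.5
```

>>> {"method": "play_rows", "body": {
  "targets": [
    [75,4,20,-20,0,0,0],
    [75,8,40,-20,0,0,0],
    [75,10,50,-13,0,0,0],
    [75,10,50,0,0,0,0],
    [75,10,50,0,0,0,0],
    [75,10,45,0,0,0,0],
    [75,8,30,0,0,0,0],
    [75,2,10,0,0,0,0],
    [75,0,0,0,0,0,0]
  ]
}}

```text
time_s: 29.18
tcp_pos: [0.4964, 0.3782, 0.2445]
ee_rot: [-3.14, -0.002, -3.141]
ft_force: [0.9, -0.8, -0.3]
grip_width: 0.819
grasp_force: 0.0
```

```bash
cat >> h.py <<'E'
def discs(c,z=.072,lim=(.35,.72,.15,.55)):
    """all grey foot discs: compact components with an 18 mm circle at height z"""
    im=cv2.medianBlur(c['img'],3);h=cv2.cvtColor(im,cv2.COLOR_RGB2HSV)
    for lo,hi in ((45,80),(95,160)):
        m=((h[:,:,2]>lo)&(h[:,:,2]<hi)&(h[:,:,1]<60)).astype(np.uint8)
        n,l,st,ce=cv2.connectedComponentsWithStats(m,connectivity=4)
        for j in range(1,n):
            if not 150<st[j,4]<4000: continue
            cs,_=cv2.findContours((l==j).astype(np.uint8),0,1);W=pix2w(c,cs[0][:,0],z)
            p,r=cv2.minEnclosingCircle(np.float32(W[:,:2]*1000))
            if 14<r<28: print('disc px',ce[j].round(),'circle',np.round(p,1),round(r,1),'fill',round(cv2.contourArea(np.float32(W[:,:2]*1000))/np.pi/r**2,2))
E
python3 -c "
from h import *
c=grab('wrist','w12');np.save('w12.npy',c,allow_pickle=True);print(tcp()[:3,3])
discs(c)
"
```

```text
[0.49712691 0.37717971 0.24481777]
disc px [319. 211.] circle [534.2 376. ] 15.9 fill 0.28
disc px [286.  96.] circle [401.3 339.6] 27.6 fill 0.09
disc px [355. 123.] circle [431.4 412.5] 17.9 fill 0.92
disc px [114. 209.] circle [534.2  97.4] 23.5 fill 0.37
disc px [365. 223.] circle [545.2 426.7] 26.5 fill 0.08
disc px [495. 208.] circle [527.4 597.2] 24.5 fill 0.25
disc px [250. 311.] circle [672.9 281.4] 22.1 fill 0.37
disc px [323. 319.] circle [684.5 377.8] 17.6 fill 0.64
```

```bash
python3 -c "
import cv2
i=cv2.imread('pics/w12.png');cv2.imwrite('pics/w12c.png',cv2.resize(i[60:260,220:420],None,fx=3,fy=3,interpolation=cv2.INTER_CUBIC))"
```

```text
(no output)
```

View pics/w12c.png

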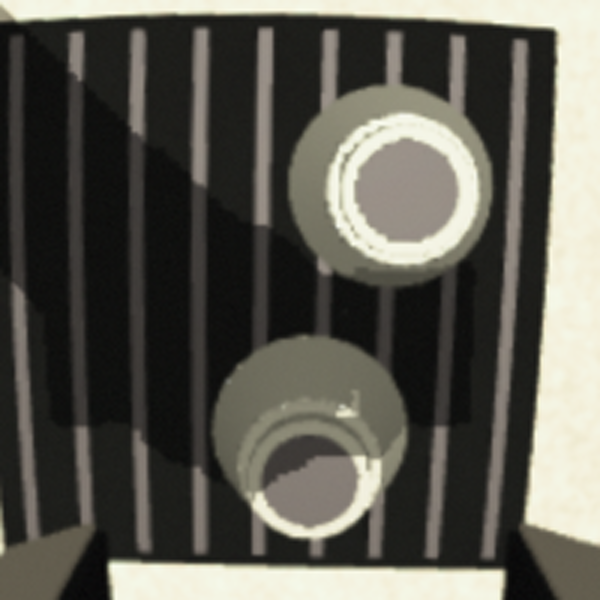

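Bowl B was knocked aside: its foot is now at crop (312,480), which is full-frame (324,220). Bowl C hasn't moved, at crop (406,188).

```bash
python3 -c "
from h import *
c=np.load('w12.npy',allow_pickle=True).item()
f=lambda u,v:(220+u/3,60+v/3)
print([pix2w(c,f(*q),.072)[0].round(4) for q in [(311,480),(261,480),(361,480),(311,528),(407,190)]])
b=pix2w(c,f(311,480),.072)[0];to(b[0],b[1],.069,np.pi)
"
```

```text
[array([0.5402, 0.3791, 0.072 ]), array([0.5402, 0.3601, 0.072 ]), array([0.5402, 0.3981, 0.072 ]), array([0.5599, 0.3791, 0.072 ]), array([0.4315, 0.4131, 0.072 ])]
az -0.001 shift [-43.    1.9 175.8]
```

>>> {"method": "play_rows", "body": {
  "targets": [
    [75,-20,1,20,0,0,0],
    [75,-23,1,40,0,0,0],
    [75,0,0,45,0,0,0],
    [75,0,0,40,0,0,0],
    [75,0,0,21,0,0,0],
    [75,0,0,8,0,0,0],
    [75,0,0,0,0,0,0],
    [35,0,0,0,0,0,0],
    [35,0,0,0,0,0,0],
    [35,0,0,0,0,0,0],
    [35,0,0,0,0,0,0]
  ]
}}

```text
time_s: 30.6
tcp_pos: [0.5399, 0.3808, 0.0724]
ee_rot: [-3.141, 0.0, -3.141]
ft_force: [-0.1, -1.5, 2.7]
grip_width: 0.432
grasp_force: 1.4
```

```bash
python3 -c "
from h import *
s=arm.read_state();print(s['tcp_pos'],s['grip_width'],s['grasp_force'],s['ft_force'])
c=grab('wrist','w13')
i=c['img'][:,:,::-1][120:330,180:460]
cv2.imwrite('pics/w13c.png',cv2.resize(i,None,fx=2.8,fy=2.8))
"
```

```text
[0.53992903 0.38077034 0.07239158] 0.43206632436036024 1.3716338015001384 [-0.05522731 -1.47109218  2.67320551]
```

View pics/w13c.png

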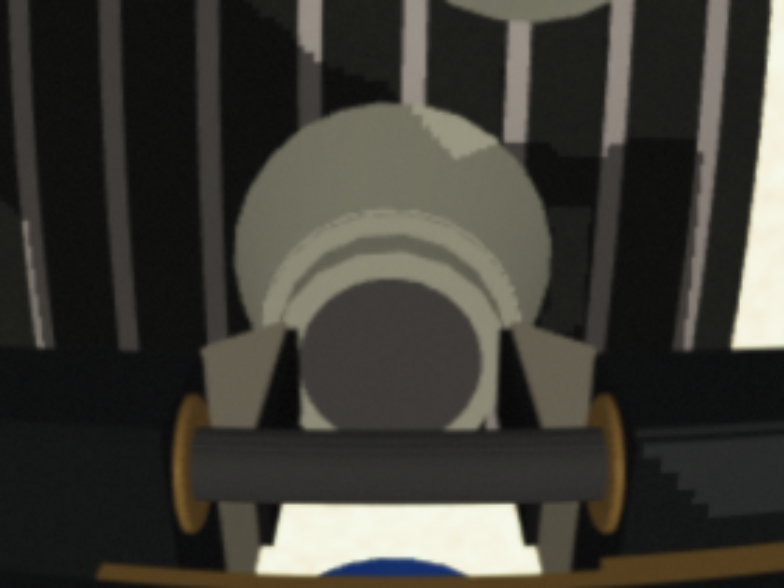

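The fingertips closed on the rim at the top of the foot, too high. I'll reopen, go about 6 mm lower and grip the foot itself.

>>> {"method": "play_rows", "body": {
  "targets": [
    [75,0,0,-2,0,0,0],
    [75,0,0,0,0,0,0],
    [75,0,0,0,0,0,0],
    [75,0,0,0,0,0,0]
  ]
}}

```text
time_s: 31.15
tcp_pos: [0.5395, 0.3809, 0.0737]
ee_rot: [-3.141, -0.0, -3.141]
ft_force: [-0.4, -0.3, 0.1]
grip_width: 0.785
grasp_force: 0.0
```

```bash
python3 -c "
from h import *
c=grab('wrist','w14');to(.54,.379,.065,np.pi)
feet(c,[(.54,.379)])
"
```

```text
az 0.0 shift [-0.4 -1.9  8.7]
px (np.int64(320), np.int64(249)) [63 59 55] comp [ 288  220   63   54 2774] centroid [0.539  0.3783 0.072 ] circle [540.8 378.4] 18.8
```

>>> {"method": "play_rows", "body": {
  "targets": [
    [75,0,-2,5,0,0,0],
    [75,0,0,4,0,0,0],
    [75,0,0,0,0,0,0],
    [35,0,0,0,0,0,0],
    [35,0,0,0,0,0,0],
    [35,0,0,0,0,0,0],
    [35,0,0,0,0,0,0],
    [35,0,0,0,0,0,0]
  ]
}}

```text
time_s: 32.2
tcp_pos: [0.5396, 0.3789, 0.0648]
ee_rot: [-3.142, -0.0, -3.141]
ft_force: [0.2, -0.3, -1.0]
grip_width: 0.636
grasp_force: 19.4
```

>>> {"method": "play_rows", "body": {
  "targets": [
    [35,0,0,-10,0,0,0],
    [35,0,0,-35,0,0,0],
    [35,0,0,-50,0,0,0],
    [35,0,0,-50,0,0,0],
    [35,0,0,-10,0,0,0],
    [35,0,0,0,0,0,0]
  ]
}}

```text
time_s: 32.95
tcp_pos: [0.54, 0.3791, 0.221]
ee_rot: [3.141, 0.002, -3.141]
ft_force: [0.5, -0.8, -1.7]
grip_width: 0.638
grasp_force: 19.4
```

```bash
python3 -c "
from h import *
s=arm.read_state();print(s['tcp_pos'],s['grip_width'],s['grasp_force'],s['ft_force'])
to(.5588,.0838,.15,np.pi)
c=grab('wrist','w15')
feet(c,[tcp()[:2,3]],tcp()[2,3]+.0072);discs(c)
"
```

```text
[0.54000037 0.37914102 0.22103903] 0.6377132323733613 19.36920990992803 [ 0.47175286 -0.75808299 -1.65141278]
az 0.0 shift [ -18.8 -295.3   71. ]
px (np.int64(322), np.int64(253)) [62 58 55] comp [ 289  225   67   49 2701] centroid [0.5384 0.3783 0.2266] circle [541.8 378.4] 19.0
disc px [369. 164.] circle [515.5 428.9] 18.1 fill 0.12
disc px [239.  53.] circle [401.5 295.7] 21.2 fill 0.11
disc px [357.  80.] circle [430.9 412.2] 18.0 fill 0.9
disc px [509. 114.] circle [453.6 588.6] 18.5 fill 0.22
disc px [ 96. 180.] circle [529.6  96.1] 17.9 fill 0.37
disc px [505. 179.] circle [528.6 591.2] 22.7 fill 0.31
disc px [ 83. 208.] circle [564.2  63.5] 19.2 fill 0.91
disc px [499. 237.] circle [602.6 597.7] 26.5 fill 0.26
disc px [322. 307.] circle [684.6 377.9] 17.7 fill 0.65
```

>>> {"method": "play_rows", "body": {
  "targets": [
    [35,-1,-20,-5,0,0,0],
    [35,-3,-40,0,0,0,0],
    [35,-3,-50,0,0,0,0],
    [35,-3,-50,0,0,0,0],
    [35,-3,-50,0,0,0,0],
    [35,-3,-45,0,0,0,0],
    [35,-2,-28,0,0,0,0],
    [35,-1,-12,0,0,0,0],
    [35,0,0,0,0,0,0],
    [35,0,0,0,0,0,0]
  ]
}}

```text
time_s: 34.25
tcp_pos: [0.5584, 0.0857, 0.2246]
ee_rot: [3.141, -0.001, -3.139]
ft_force: [-0.3, 0.6, -0.5]
grip_width: 0.635
grasp_force: 19.4
```

```bash
python3 -c "
from h import *
to(.5588,.0836,.0978,np.pi)
"
```

```text
az 0.002 shift [ -0.4  -2.1 126.8]
```

>>> {"method": "play_rows", "body": {
  "targets": [
    [35,0,-2,20,0,0,0],
    [35,0,0,35,0,0,0],
    [35,0,0,20,0,0,0],
    [35,0,0,15,0,0,0],
    [35,0,0,12,0,0,0],
    [35,0,0,10,0,0,0],
    [35,0,0,8,0,0,0],
    [35,0,0,4,0,0,0],
    [35,0,0,2,0,0,0],
    [35,0,0,0,0,0,0]
  ]
}}

```text
time_s: 35.5
tcp_pos: [0.559, 0.0823, 0.0991]
ee_rot: [3.141, 0.001, -3.141]
ft_force: [0.2, 1.5, -0.8]
grip_width: 0.636
grasp_force: 19.4
```

>>> {"method": "play_rows", "body": {
  "targets": [
    [35,0,0,1,0,0,0],
    [35,0,0,1,0,0,0],
    [35,0,0,1,0,0,0],
    [35,0,0,0,0,0,0]
  ]
}}

```text
time_s: 36.0
tcp_pos: [0.5592, 0.0824, 0.0976]
ee_rot: [3.141, 0.001, -3.141]
ft_force: [-4.1, 1.7, 11.7]
grip_width: 0.632
grasp_force: 20.8
```

>>> {"method": "play_rows", "body": {
  "targets": [
    [35,0,0,1,0,0,0],
    [35,0,0,0,0,0,0],
    [75,0,0,-3,0,0,0],
    [75,0,0,0,0,0,0],
    [75,0,0,0,0,0,0],
    [75,0,0,-20,0,0,0],
    [75,0,0,-45,0,0,0],
    [75,0,0,-50,0,0,0],
    [75,0,0,-20,0,0,0],
    [75,0,0,0,0,0,0]
  ]
}}

```text
time_s: 37.25
tcp_pos: [0.5599, 0.0819, 0.2343]
ee_rot: [3.141, 0.003, 3.142]
ft_force: [0.4, 0.0, -0.5]
grip_width: 0.817
grasp_force: 0.0
```

```bash
python3 -c "
from h import *
c=grab('wrist','w16');print(tcp()[:3,3])
feet(c,[(.559,.083)],.105);feet(c,[(.4314,.413)])
to(.4314,.413,.15,np.pi)
"
```

```text
[0.5587787  0.08175695 0.23266518]
px (np.int64(324), np.int64(191)) [61 59 56] comp [ 305  173   36   36 1028] centroid [0.5588 0.0817 0.105 ] circle [559.1  81.7] 17.7
px (np.int64(575), np.int64(93)) [121 114 107] comp [567  80  17  26 332] centroid [0.4314 0.4133 0.072 ] circle [431.2 413.9] 17.4
az -0.0 shift [127.4 331.2  82.7]
```

>>> {"method": "play_rows", "body": {
  "targets": [
    [75,8,20,0,0,0,0],
    [75,16,42,0,0,0,0],
    [75,19,50,0,0,0,0],
    [75,19,50,0,0,0,0],
    [75,19,50,0,0,0,0],
    [75,18,48,20,0,0,0],
    [75,16,42,25,0,0,0],
    [75,8,20,25,0,0,0],
    [75,4,9,10,0,0,0],
    [75,0,0,0,0,0,0],
    [75,0,0,0,0,0,0]
  ]
}}

```text
time_s: 38.67
tcp_pos: [0.433, 0.4117, 0.1534]
ee_rot: [-3.141, 0.001, 3.14]
ft_force: [0.2, -0.6, 0.6]
grip_width: 0.813
grasp_force: 0.0
```

```bash
python3 -c "
from h import *
c=grab('wrist','w17')
feet(c,[(.4314,.413)])
to(.4314,.413,.066,np.pi);print(arm.read_state()['qpos'].round(2))
"
```

```text
px (np.int64(324), np.int64(205)) [62 59 55] comp [ 303  184   44   42 1453] centroid [0.4313 0.4127 0.072 ] circle [431.7 412.8] 18.0
az -0.002 shift [ 1.8  1.2 87.7]
[-0.61  0.47 -0.25  1.76  0.14  0.93  0.65]
```

>>> {"method": "play_rows", "body": {
  "targets": [
    [75,1.5,1,30,0,0,0],
    [75,0,0,35,0,0,0],
    [75,0,0,17,0,0,0],
    [75,0,0,6,0,0,0],
    [75,0,0,0,0,0,0],
    [35,0,0,0,0,0,0],
    [35,0,0,0,0,0,0],
    [35,0,0,0,0,0,0],
    [35,0,0,0,0,0,0],
    [35,0,0,0,0,0,0]
  ]
}}

```text
time_s: 39.98
tcp_pos: [0.4307, 0.4144, 0.0657]
ee_rot: [3.141, 0.001, -3.141]
ft_force: [-0.2, 0.1, 6.9]
grip_width: 0.627
grasp_force: 20.1
```

>>> {"method": "play_rows", "body": {
  "targets": [
    [35,0,0,-10,0,0,0],
    [35,0,0,-35,0,0,0],
    [35,0,0,-50,0,0,0],
    [35,0,0,-50,0,0,0],
    [35,0,0,-20,0,0,0],
    [35,0,0,0,0,0,0]
  ]
}}

```text
time_s: 40.72
tcp_pos: [0.4309, 0.4147, 0.232]
ee_rot: [3.139, 0.003, -3.141]
ft_force: [1.0, -0.1, -1.3]
grip_width: 0.627
grasp_force: 19.4
```

```bash
python3 -c "
from h import *
c=grab('wrist','w18')
feet(c,[tcp()[:2,3]],tcp()[2,3]+.006)
to(.559,.0825,.15,np.pi);discs(c,.105,(0,1,0,1))
"
```

```text
px (np.int64(322), np.int64(252)) [61 58 55] comp [ 289  226   66   48 2626] centroid [0.4301 0.4138 0.2361] circle [433.8 414. ] 19.0
az 0.0 shift [-128.9 -331.4   80.1]
disc px [215. 144.] circle [386.4 311.1] 25.4 fill 0.06
disc px [220.  39.] circle [280.5 318.6] 16.0 fill 0.95
disc px [473. 204.] circle [443.9 576.4] 19.1 fill 0.38
```

>>> {"method": "play_rows", "body": {
  "targets": [
    [35,-8,-20,-5,0,0,0],
    [35,-16,-42,0,0,0,0],
    [35,-19,-50,0,0,0,0],
    [35,-19,-50,0,0,0,0],
    [35,-19,-50,0,0,0,0],
    [35,-18,-48,0,0,0,0],
    [35,-16,-42,0,0,0,0],
    [35,-9,-20,0,0,0,0],
    [35,-4,-9,0,0,0,0],
    [35,0,0,0,0,0,0],
    [35,0,0,0,0,0,0]
  ]
}}

```text
time_s: 42.15
tcp_pos: [0.5575, 0.0846, 0.2344]
ee_rot: [3.141, -0.001, -3.139]
ft_force: [-0.9, 0.3, -0.6]
grip_width: 0.625
grasp_force: 19.4
```

```bash
python3 -c "
from h import *
to(.559,.0825,.1137,np.pi)
"
```

```text
az 0.002 shift [ -1.5  -2.1 120.7]
```

>>> {"method": "play_rows", "body": {
  "targets": [
    [35,-1.5,-2,20,0,0,0],
    [35,0,0,30,0,0,0],
    [35,0,0,20,0,0,0],
    [35,0,0,15,0,0,0],
    [35,0,0,12,0,0,0],
    [35,0,0,10,0,0,0],
    [35,0,0,7,0,0,0],
    [35,0,0,4,0,0,0],
    [35,0,0,1,0,0,0],
    [35,0,0,0,0,0,0]
  ]
}}

```text
time_s: 43.4
tcp_pos: [0.5597, 0.0812, 0.1161]
ee_rot: [3.141, 0.0, -3.141]
ft_force: [-1.0, 1.2, -0.2]
grip_width: 0.621
grasp_force: 19.5
```

>>> {"method": "play_rows", "body": {
  "targets": [
    [35,0,0,1,0,0,0],
    [35,0,0,1,0,0,0],
    [35,0,0,1,0,0,0],
    [35,0,0,0,0,0,0]
  ]
}}

```text
time_s: 43.9
tcp_pos: [0.56, 0.0815, 0.114]
ee_rot: [3.141, 0.001, -3.141]
ft_force: [-3.5, 1.6, 9.6]
grip_width: 0.629
grasp_force: 20.5
```

>>> {"method": "play_rows", "body": {
  "targets": [
    [35,0,0,1,0,0,0],
    [35,0,0,0,0,0,0],
    [75,0,0,-3,0,0,0],
    [75,0,0,0,0,0,0],
    [75,0,0,0,0,0,0],
    [75,0,0,-20,0,0,0],
    [75,0,0,-45,0,0,0],
    [75,0,0,-50,0,0,0],
    [75,0,0,0,0,0,0],
    [75,0,0,0,0,0,0]
  ]
}}

```text
time_s: 45.15
tcp_pos: [0.5594, 0.0807, 0.2293]
ee_rot: [-3.141, -0.001, -3.142]
ft_force: [-0.4, 0.6, -1.4]
grip_width: 0.818
grasp_force: 0.0
```

```bash
python3 -c "
from h import *
c=grab('wrist','w19');print(tcp()[:3,3])
feet(c,[(.559,.082)],.12)
to(.4819,-.0589,.2,np.pi)
t=grab('top','t19');feet(t,[(.559,.082)],.12)
m=(t['img'].min(2)>185).astype(np.uint8);print(w2pix(t,[[.54,.308,.072],[.536,.407,.072],[.43,.413,.072],[.559,.082,.12]]).round())
# knob in wrist view
b=(c['img'].max(2)<50).astype(np.uint8);n,l,st,ce=cv2.connectedComponentsWithStats(b)
for s,e in zip(st[1:],ce[1:]):
    if 80<s[4]<3000: print(e.round(1),pix2w(c,e,.15)[0].round(4))
"
```

```text
[0.55881157 0.08064338 0.22851874]
px (np.int64(324), np.int64(197)) [63 60 58] comp [ 304  180   40   38 1179] centroid [0.5599 0.0811 0.12  ] circle [560.1  81.1] 17.9
az 0.0 shift [  76.9 -139.5   28.5]
px (np.int64(284), np.int64(187)) [170 155 133] comp [ 259  147   41   80 2053] centroid [0.5567 0.0971 0.12  ] circle [563.6 100. ] 148.9
[[218. 195.]
 [188. 195.]
 [184. 226.]
 [284. 187.]]
[275.7  50.9] [0.4346 0.0448 0.15  ]
[156.4 114.5] [ 0.478  -0.0589  0.15  ]
[  9.  150.5] [ 0.4901 -0.2946  0.15  ]
[  7.7 238.9] [ 0.6067 -0.3486  0.15  ]
[636.8 286.7] [0.6916 0.5663 0.15  ]
[  4.8 300.9] [ 0.7238 -0.4418  0.15  ]
[625.7 323.8] [0.7669 0.5864 0.15  ]
```

>>> {"method": "play_rows", "body": {
  "targets": [
    [50,10,-20,0,0,0,0],
    [50,24,-43,0,0,0,0],
    [50,24,-44,10,0,0,0],
    [50,13,-22,10,0,0,0],
    [50,6,-10,8,0,0,0],
    [50,0,0,0,0,0,0],
    [50,0,0,20,0,0,0],
    [50,0,0,22,0,0,0],
    [50,0,0,14,0,0,0],
    [50,0,0,0,0,0,0]
  ]
}}

```text
time_s: 46.5
tcp_pos: [0.4824, -0.0572, 0.145]
ee_rot: [3.141, -0.002, -3.14]
ft_force: [0.3, 0.5, 0.3]
grip_width: 0.545
grasp_force: 0.0
```

>>> {"method": "play_rows", "body": {
  "targets": [
    [15,0,0,0,0,0,0],
    [15,0,0,0,0,0,0],
    [15,0,0,0,0,0,0],
    [15,0,0,0,0,0,0]
  ],
  "grip_force": 10
}}

```text
time_s: 47.0
tcp_pos: [0.4831, -0.0582, 0.1463]
ee_rot: [-3.141, 0.001, -3.142]
ft_force: [-0.6, -0.5, 2.6]
grip_width: 0.235
grasp_force: 10.0
```

```bash
python3 -c "
from h import *
p=tcp()[:2,3];P=np.array([.611,.007]);d=p-P;print(p,np.hypot(*d),np.rad2deg(np.arctan2(d[1],d[0])))
t0=np.arctan2(d[1],d[0])%(2*np.pi);th=np.linspace(t0,np.deg2rad(113.3),10);k=P+.147*np.c_[np.cos(th),np.sin(th)]
print((np.diff(k,axis=0)*[-1000,1000]).round(1))
"
```

```text
[ 0.48307752 -0.05821889] 0.1435885263769222 -152.98608889490387
[[  9.9  24.8]
 [  5.3  26.2]
 [  0.5  26.7]
 [ -4.4  26.3]
 [ -9.1  25.1]
 [-13.4  23. ]
 [-17.4  20.2]
 [-20.8  16.8]
 [-23.4  12.7]]
```

>>> {"method": "play_rows", "body": {
  "targets": [
    [15,5,12,0,0,0,0],
    [15,5,13,0,0,0,0],
    [15,5,26,0,0,0,0],
    [15,0.5,26.5,0,0,0,0],
    [15,-4.5,26,0,0,0,0],
    [15,-9,25,0,0,0,0],
    [15,-13.5,23,0,0,0,0],
    [15,-17.5,20,0,0,0,0],
    [15,-21,17,0,0,0,0],
    [15,0,0,0,0,0,0]
  ]
}}

```text
time_s: 48.25
tcp_pos: [0.5331, 0.1332, 0.1454]
ee_rot: [3.14, 0.001, -3.139]
ft_force: [1.5, 0.9, -0.0]
grip_width: 0.231
grasp_force: 10.0
```

```bash
python3 -c "
from h import *
p=tcp()[:2,3];P=np.array([.611,.007]);d=p-P;print(p,np.hypot(*d),np.rad2deg(np.arctan2(d[1],d[0])))
to(.5535,.1418,.145,np.pi)
"
```

```text
[0.53313806 0.13317216] 0.14826293096972792 121.67909785923449
az 0.003 shift [-20.4   8.6   0.4]
```

>>> {"method": "play_rows", "body": {
  "targets": [
    [15,-12,5,0,0,0,0],
    [15,-9,4,0,0,0,0],
    [15,-2,1,0,0,0,0],
    [15,0,0,0,0,0,0]
  ]
}}

```text
time_s: 48.75
tcp_pos: [0.5545, 0.1428, 0.1454]
ee_rot: [3.139, -0.002, -3.14]
ft_force: [-1.5, 5.7, -2.7]
grip_width: 0.235
grasp_force: 10.0
```

>>> {"method": "play_rows", "body": {
  "targets": [
    [15,-2,1,0,0,0,0],
    [15,0,0,0,0,0,0]
  ]
}}

```text
time_s: 49.0
tcp_pos: [0.5546, 0.1428, 0.1453]
ee_rot: [3.141, -0.006, -3.14]
ft_force: [-8.3, 2.5, 2.2]
grip_width: 0.235
grasp_force: 10.0
```

>>> {"method": "play_rows", "body": {
  "targets": [
    [50,1,0,0,0,0,0],
    [50,0,0,0,0,0,0],
    [50,0,0,0,0,0,0],
    [50,0,0,-20,0,0,0],
    [50,0,0,-45,0,0,0],
    [50,10,-15,-60,0,0,0],
    [50,20,-25,-60,0,0,0],
    [50,10,0,-40,0,0,0],
    [50,0,0,0,0,0,0],
    [50,0,0,0,0,0,0]
  ]
}}

```text
time_s: 50.25
tcp_pos: [0.5183, 0.1033, 0.3655]
ee_rot: [-3.141, -0.0, -3.142]
ft_force: [-0.5, 0.3, -0.4]
grip_width: 0.544
grasp_force: 0.0
```

```bash
python3 -c "
from h import *
c=grab('wrist','w20');print(tcp()[:3,3])
b=(c['img'].max(2)<50).astype(np.uint8);n,l,st,ce=cv2.connectedComponentsWithStats(b)
for s,e in zip(st[1:],ce[1:]):
    if 80<s[4]<3000: print(e.round(1),s,pix2w(c,e,.15)[0].round(4))
k=w2pix(c,[[.4861,-.005,.132],[.4871,.1669,.132],[.6244,.1665,.132],[.623,-.0057,.132],[.5533,.1415,.148]]).round(1);print(k)
g=cv2.cvtColor(c['img'],cv2.COLOR_RGB2GRAY)
cv2.imwrite('pics/w20c.png',cv2.resize(c['img'][60:280,:,::-1],None,fx=1.25,fy=1.25))
for u in range(int(k[1,0])-12,int(k[1,0])+13,2): print(u,g[int((k[1,1]+k[2,1])/2),u],end=' ')
print()
for v in range(int(k[0,1])-12,int(k[0,1])+13,2): print(v,g[v,int(k[0,0])+25],g[v,int(k[1,0])-25],end=' | ')
"
```

```text
[0.51796107 0.10329757 0.36464928]
[274.1  91.4] [264  81  22  21 351] [0.4156 0.0453 0.15  ]
[ 38.7 114.4] [ 29 105  20  19 302] [ 0.401  -0.3695  0.15  ]
[607. 157.] [598 148  19  20 285] [0.4737 0.5917 0.15  ]
[ 69.1 163.6] [ 59 153  21  22 363] [ 0.49   -0.2975  0.15  ]
[  4.6 174.8] [  0 165  11  21 200] [ 0.4977 -0.5182  0.15  ]
[600.3 198. ] [592 189  18  19 272] [0.547  0.5912 0.15  ]
[352.9 202.8] [345 193  17  20 264] [0.5547 0.1417 0.15  ]
[ 18.  210.6] [  9 199  19  23 328] [ 0.5706 -0.4899  0.15  ]
[ 71.7 230. ] [ 56 214  32  33 765] [ 0.6029 -0.323   0.15  ]
[591.5 237.2] [583 228  18  19 250] [0.6209 0.5914 0.15  ]
[ 37.5 245. ] [ 28 234  20  23 327] [ 0.6399 -0.4472  0.15  ]
[634.1 246.5] [628 237  12  20 191] [0.6544 0.775  0.15  ]
[  7.4 262.5] [  1 255  14  17 147] [ 0.6961 -0.6104  0.15  ]
[[239.3 148.3]
 [372.2 148.1]
 [367.7 246.7]
 [245.8 245.3]
 [352.6 201.2]]
360 87 362 107 364 108 366 109 368 109 370 145 372 239 374 241 376 240 378 240 380 241 382 240 384 240 
136 141 243 | 138 89 204 | 140 69 102 | 142 65 66 | 144 65 63 | 146 71 65 | 148 105 102 | 150 107 107 | 152 111 110 | 154 110 111 | 156 109 112 | 158 108 110 | 160 108 111 |
```

```bash
python3 -c "
from plant import arm
print(arm.finish_job())"
```

```text
the job is handed in; nothing more can be done
None
```

The job is handed in at about 50 s: both bottles were stood on the lower step, all three bowls were nested and pressed home over the one in the box, and the cover is back against its shut stop; no verdict came back.

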